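# Dock the card terminal and snap its locking lever over

### The arm

A 7-joint arm with a two-finger parallel gripper is mounted at the origin on a cart in front of the work surface, level with it; the furniture and walls round the work are solid. World frame = base frame: x ahead of the robot, y to its left, z up, the work surface at z = 0. Lengths are in m, angles in rad, forces in N, time in s.
With the tool pointing down it reaches from about 0.425 to 0.925 m from the base axis. Payload 6.8 kg.
Tool frame: the origin (TCP) lies on the centre line of the jaws, within the pads' length; the fingertips stand bot.tip_reach ahead of it and the grasp point (between the pads) lies 3 mm ahead of it (bot.tip_reach is the distance from the TCP to the fingertips, in m); z points along the fingers, y is the line along which they close (so a half turn about z gives the same grasp; the last joint's range is limited). The gripper opens to 85 mm and grips with 20 to 120 N. Pads are 22 mm wide; open, the fingers measure 114 mm over their backs; the gripper's body (76 mm by 85 mm) begins 54 mm behind the grasp point. The pads swing forward as they close: fully open they stand 13 mm farther back than shut.
Start: joints at [-1.417, 0.477, 0.022, 1.555, -0.011, 1.109, -0.083], TCP at [0.175, 0.652, 0.253] pointing down, gripper open.
Joint ranges: [-2.96, 2.96], [-0.34, 2.1], [-1.41, 1.46], [0.24, 2.44], [-1.37, 4.51], [0.17, 1.92], [-2.96, 2.96]. Speed limits (rad/s): [2.39, 2.39, 3.14, 3.14, 3.14, 3.14, 3.14].

### API

Orientations are given as a unit quaternion [w, x, y, z].
In Python, from station import bot gives the robot as it stands.
- The arm moves only by the tool jog_arm, never from a script. Its argument "deltas" is a list of rows, each a list of 7 numbers: the shift along the world's x, y, z in m, then the turn, a rotation vector about the world's x, y, z in rad, then the opening, from 0 (shut) to 1 (fully open). In form: [[x, y, z, rx, ry, rz, grip], ...]. A call has 1 to 10 rows; each row shifts and turns the commanded pose from where the row before left it; what a row does not reach is not made up. A row lasts 1/10 s, in which the tool goes at most 50 mm and 8.59 degrees, less where a joint would pass 70% of its speed; a pose out of reach is approached as far as the arm can. A call with a gripper value outside its range is refused whole. The fingers move at their own pace and stop on an object; "newtons" is the grip in N (left out, the last holds). Time passes only in rows, so rows that do not move let the fingers close. It gives the time, the measured TCP pose, the force, the opening and the grip force at its end, in the units of the state.
- bot.get_obs(): the state, without advancing time (a new reading comes with each control period).
- bot.read_camera(name): name is "scene" or "side" or "wrist"; returns a dict with "img" (420x560x3 uint8, red, green, blue), "K" (3x3 intrinsics, pixels), "eye" and "attitude" of the camera in the world. Camera axes: x right, y down, z forward; pixel columns grow to the right and rows downward; lengths in m; the calibration is good to about 2 mm. A picture is of the moment at which its call begins. There is no depth.
- bot.hand_in(): hands the job in; it is judged then, once.
The state is a dict: "t": time; "q": joint angles; "joint_vel": joint speeds; "joint_torque": joint torques, N m; "eef_pos": TCP position; "tool_rot": TCP orientation; "contact_force": force on the tool from outside, world axes, zero at the start; "torque": the same for the moment, N m; "gripper_width": opening from 0.0 (shut) to 1.0 (fully open); "grasp_force": force on a finger pad.
Only numpy, scipy, OpenCV 4.12 (cv2) and the standard library are available. Lean on these libraries where they do the work, as an engineer would, in place of code of your own. Each camera call takes 0.05 s, during which the arm holds its last target. There are 200 camera calls.

### The job

The card terminal was left half out of its charging cradle: with the fingertips gently push it along the cradle until it is fully home against the contact block, then flip the red locking lever over past its centre so that it snaps across behind the terminal. Only push: the terminal must not be lifted or tipped; leave the other things on the counter where they are.

Things in the scene. Friction and masses are not known exactly. Their poses are not given: they have to be found in the camera images.
- cradle: light grey plastic charging cradle fixed to the counter. Origin on the counter under the middle of the seated terminal; x = the way the terminal is pushed in, y = left of that. Floor 6 mm thick, from x = -110 to +136 mm (ear under the lever, out to y = -92). Guide rails, inner faces at y = +-42 mm, tops at z = 26 mm, from x = -95 to +94 mm; the contact block, 42 mm high, begins at x = +94 mm and is the stop
- terminal: black card terminal, 188 long (x), 80 wide (y), 36 mm high at the keys, 44 at the head, about 0.33 kg, loose on the cradle's floor with 2 mm play to each rail. Origin in the middle of its underside, x towards its head, which goes in first. Fully home, its origin is over the cradle's; at the start it is 50 to 80 mm short, its tail sticking out of the mouth. It slides with a few newtons
- terminal_tail (a point): middle of the terminal's tail end face (the end to push on), 94 mm behind its origin and 18 mm above its underside; the face is slightly rounded across its width
- lock_lever (a joint): red-gripped lever turning level about an upright pivot by the cradle's mouth. 0 = open (at the start; grip points out sideways, 75 deg clockwise from the cradle's x), grows clockwise seen from above, 1.57 = locked (grip points back at 165 deg, nose stands 2 mm behind the seated terminal's tail). A spring holds it at either end, changes sides at 0.79 and takes 1 to 2 N at the grip to overcome
- lever_pivot (a point): the lever's pivot axis, 27 mm above the counter, at x = -108, y = -64 mm in the cradle's frame. While the terminal is not home the lever's nose strikes it and the lever cannot lock; open, the nose lies back beside the cradle's mouth, at y = -52 mm or beyond, clear of the terminal
- lever_grip (a point): centre of the lever's red grip, 62 mm from the pivot, 27 mm above the counter; the grip is 46 mm long away from the pivot, 16 mm thick in the direction in which it swings, and stands from 14 to 40 mm above the counter
- till_roll: small white till roll, 44 mm in diameter, 79 mm high, standing beside the cradle; bystander, origin under its centre
- tags: banded stack of pink claim tags, 88 x 48 x 16 mm, lying beside the cradle; bystander, origin under its centre
- cream_pot: cream-coloured round pot, 90 mm in diameter, 32 mm high; bystander, origin under its centre

How it is judged:
On the way, in this order (a step that is already met when the one before it is completed fails the run):
1. the terminal is pushed fully home while the lever is still open (x of terminal in the frame of cradle above -0.004 m and value of joint lock_lever below 0.5 rad), for 0.2 s.
2. the lever has snapped over behind it (value of joint lock_lever above 1.45 rad), for 0.2 s.
At the end, for the whole second after the job is handed in: the terminal lies flat in the cradle, within 5 mm of fully home and at rest, and the lever is locked (joint above 1.45 rad) (x of terminal in the frame of cradle between -0.005 and 0.004 m and z of terminal in the frame of cradle below 0.01 m and angle between the x axis of terminal and the x axis of cradle, either way round below 0.06 rad and angle between terminal's own z axis and vertical below 0.05 rad and linear speed of terminal below 0.01 m/s and value of joint lock_lever above 1.45 rad); the robot touches nothing.
It fails at once if the terminal is lifted or tipped (height (world z) of terminal above 0.016 m or angle between terminal's own z axis and vertical above 0.12 rad).
It fails at once if the terminal is rammed (over 50 N) (contact force between the fingers and terminal above 50 N).
It fails at once if a bystander is shifted by more than 20 mm (distance of any of till_roll, tags, cream_pot from where it was at the start of the episode above 0.02 m).
It also fails if it takes over 45 s, if anything falls off the work surface, if the arm or the gripper's body presses on something with over 40 N, if the wrist force passes 120 N, or if a joint passes its speed limit or range.

## Working session

There is one attempt and no reset: what is moved stays moved. The work goes in short steps, Python scripts to look and compute and a tool call to move; the robot and the scene stay as the last step left them, time stands still between calls to the robot, and variables do not carry over. Pictures are saved under pics/ and viewed, at most 10 in all, crops included, and the job is handed in when it is done.

Besides the shell and the picture viewer there is one more tool, called after "Request:" as name([rows], argument=value, ...), one row to a line, values as JSON. jog_arm: Moves the arm, as the interface text tells. Its arguments: {"type":"object","properties":{"deltas":{"type":"array"},"newtons":{"type":"number"}},"required":["deltas"]}

```bash
mkdir -p pics; python3 - <<'E'
from station import bot
import cv2,pickle
o=bot.get_obs();print({k:o[k] for k in('t','eef_pos','tool_rot','contact_force','gripper_width')},bot.tip_reach)
d={}
for n in("scene","side","wrist"):
    c=bot.read_camera(n);d[n]=c;cv2.imwrite(f"pics/{n}0.png",c["img"][:,:,::-1]);print(n,c["K"],c["eye"],c["attitude"])
pickle.dump(d,open("c0.pkl","wb"))
E
```

```text
{'t': 0.0, 'eef_pos': array([0.1745616 , 0.6514541 , 0.25232283]), 'tool_rot': array([-5.12255921e-05,  1.30493418e-01,  9.91448738e-01, -9.29597564e-04]), 'contact_force': array([ 0.49167686, -0.69650156, -0.41905273]), 'gripper_width': 0.9987152264226081} 0.022
scene [[481.74169027   0.         286.40710498]
 [  0.         481.74169027 208.79458634]
 [  0.           0.           1.        ]] [ 0.14032091 -0.74659588  0.45837272] [-0.53627015  0.81267669 -0.18512548  0.13303935]
side [[529.29588968   0.         285.59688574]
 [  0.         529.29588968 211.28338772]
 [  0.           0.           1.        ]] [0.7372046  1.05074232 0.8025315 ] [-0.03107966  0.0810311   0.89405264 -0.43947456]
wrist [[356.02934961   0.         280.65632701]
 [  0.         356.02934961 213.64981159]
 [  0.           0.           1.        ]] [0.10917698 0.67002857 0.37310838] [0.10834001 0.78590438 0.60309102 0.08305401]
```

View pics/scene0.png

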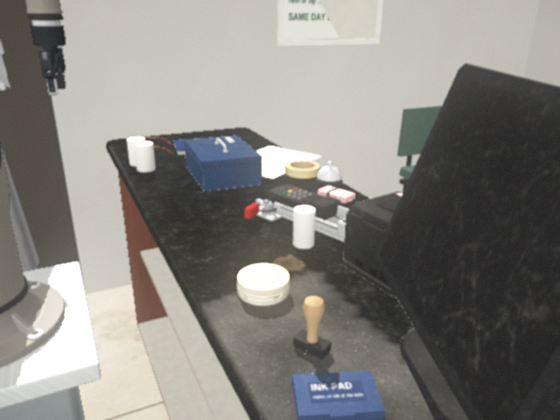

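View pics/side0.png

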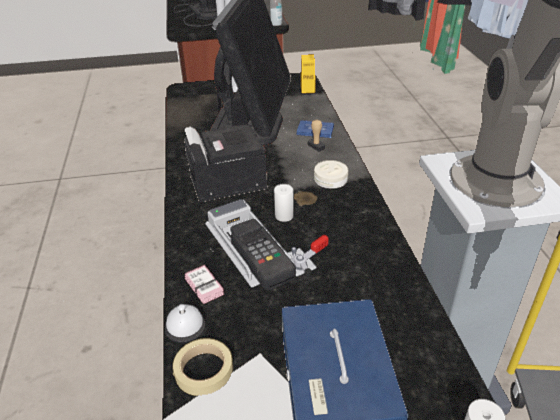

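The side view shows everything: terminal around (262,250), block at (228,212), lever grip at (319,243), till roll (284,203), tags (204,284). I'll enlarge this region.

```bash
python3 - <<'E'
import cv2
i=cv2.imread("pics/side0.png")[185:305,185:345]
cv2.imwrite("pics/crop.png",cv2.resize(i,None,fx=5,fy=5,interpolation=cv2.INTER_CUBIC))
E
```

```text
(no output)
```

View pics/crop.png

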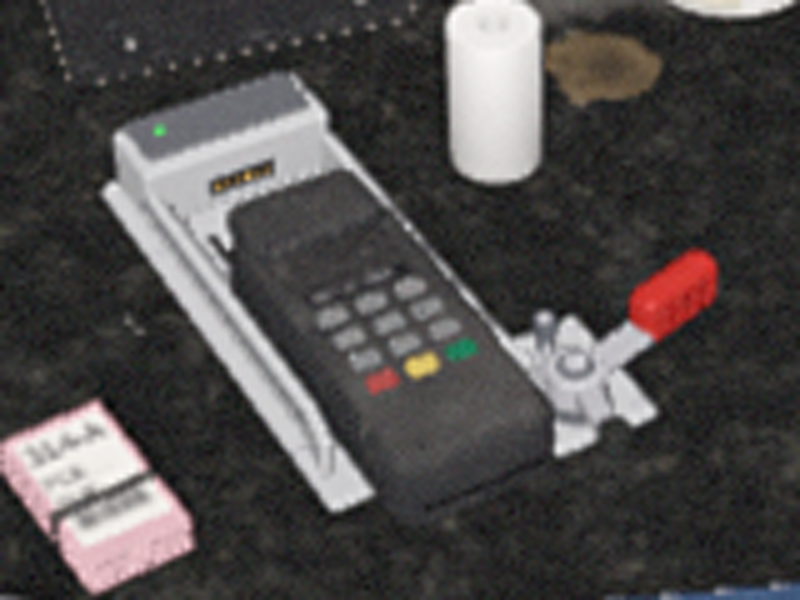

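The crop shows the block's near top edge from about (140,163) to (327,120), contacts at (243,177), pivot at (575,362), red grip at (674,294), and the floor's mouth corner at (338,510). The terminal's tail runs from about (395,515) to (552,450).

```bash
cat > h.py <<'E'
import numpy as np,pickle
from scipy.spatial.transform import Rotation as R
def proj(c,P):
    w=np.asarray(c["attitude"]); r=R.from_quat(np.r_[w[1:],w[0]])
    p=r.inv().apply(np.atleast_2d(P)-c["eye"])@np.asarray(c["K"]).T
    return p[:,:2]/p[:,2:]
def ray(c,uv,z):
    w=np.asarray(c["attitude"]); r=R.from_quat(np.r_[w[1:],w[0]])
    d=r.apply(np.linalg.solve(c["K"],[*uv,1])); return c["eye"]+d*(z-c["eye"][2])/d[2]
def world(th,L):
    L=np.atleast_2d(L); a=th[2]; return np.c_[th[0]+L[:,0]*np.cos(a)-L[:,1]*np.sin(a),th[1]+L[:,0]*np.sin(a)+L[:,1]*np.cos(a),L[:,2]]
E
python3 - <<'E'
from h import *
from scipy.optimize import least_squares
import cv2
d=pickle.load(open("c0.pkl","rb"));c=d["side"]
f=lambda x,y:np.array([185+(x-2)/5,185+(y-2)/5])
a=np.deg2rad(-75);g=np.array([-.108+.062*np.cos(a),-.064+.062*np.sin(a)])
L=np.array([[-.108,-.064,.034],[*g,.030],[.094,0,.042]])
uv=np.array([f(575,362),f(676,294),f(234,141)])
r=least_squares(lambda t:(proj(c,world(t,L))-uv).ravel(),[*ray(c,f(330,300),.03)[:2],-1.4],x_scale=[.1,.1,.3])
t=r.x;print("cradle",t,np.rad2deg(t[2]),r.fun)
np.save("th.npy",t)
# terminal shift from tail-end top edge / bottom
u=np.array([np.cos(t[2]),np.sin(t[2])])
for uvp,z in((f(480,490),.024),(f(425,518),.006)):
    p=ray(c,uvp,z)[:2]-t[:2];print("tail local",p@u,p@[-u[1],u[0]])
for n,q,z in(("roll base",f(495,170),0.),("roll top",f(495,20),.079),("tags",f(105,490),.016),("floorcorner",f(338,512),0.)):
    p=ray(c,q,z)[:2];l=p-t[:2];print(n,p,"local",l@u,l@[-u[1],u[0]])
print("pivot,grip,tailhome",world(t,[[-.108,-.064,.027],[*g,.027],[-.094,0,.024]]))
i=cv2.resize(cv2.imread("pics/side0.png")[185:305,185:345],None,fx=5,fy=5,interpolation=cv2.INTER_CUBIC)
def pl(P,col,cl=False):
    q=((proj(c,world(t,P))-185)*5+2).round().astype(int);cv2.polylines(i,[q],cl,col,1)
for y in(-.042,.042):pl([[-.095,y,.026],[.094,y,.026]],(0,255,0))
pl([[.094,-.042,.042],[.094,.042,.042]],(255,255,0))
pl([[-.11,-.092,.006],[-.11,.05,.006],[.136,.05,.006]],(255,0,255))
s=-.065
for z in(.006,.042):pl([[s-.094,-.04,z],[s-.094,.04,z],[s+.094,.04,z],[s+.094,-.04,z]],(0,200,255),True)
pl([[-.108,-.064,.027],[*g,.027]],(255,0,0))
cv2.imwrite("pics/ov.png",i)
E
```

```text
cradle [ 0.6724181   0.15126861 -1.21901062] -69.844163574558 [ 0.23659873 -0.71040056 -0.54126324  0.48832083  0.31790576  0.38307294]
tail local -0.14618807783093116 0.005288678746747454
tail local -0.13287064513563898 0.024384582536930176
roll base [0.58066589 0.05427303] local 0.059439974980271364 -0.11955542792159468
roll top [0.57678312 0.04004932] local 0.07145470261885196 -0.1281015389558611
tags [0.77884703 0.25332738] local -0.05913586152706415 0.13507797248978626
floorcorner [0.6841817  0.26838563] local -0.10589120738563261 0.05139874297448047
pivot,grip,tailhome [[0.57512346 0.23060179 0.027     ]
 [0.52443295 0.19490205 0.027     ]
 [0.64002808 0.23951195 0.024     ]]
```

View pics/ov.png

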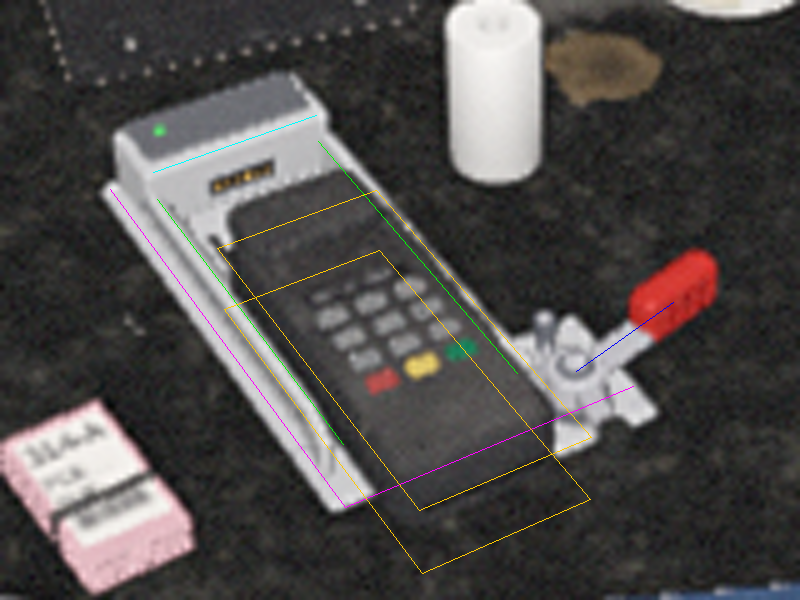

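The fit is within 1 px. The terminal is about 50 mm short and the push direction is at -69.8°. I'll move to above the staging point, shutting the gripper and yawing -55°.

Request:
jog_arm([
  [0.04,-0.029,0,0,0,-0.12,0],
  [0.04,-0.029,0,0,0,-0.12,0],
  [0.04,-0.029,0,0,0,-0.12,0],
  [0.04,-0.029,0,0,0,-0.12,0],
  [0.04,-0.029,0,0,0,-0.12,0],
  [0.04,-0.029,0,0,0,-0.12,0],
  [0.04,-0.029,0,0,0,-0.12,0],
  [0.04,-0.029,0,0,0,-0.117,0],
  [0.04,-0.029,0,0,0,0,0],
  [0.03,-0.02,0,0,0,0,0],
], newtons=30)

```text
t: 1.15
eef_pos: [0.5673, 0.3677, 0.2532]
tool_rot: [0.001, 0.574, 0.819, -0.0]
contact_force: [0.1, 0.3, 0.4]
gripper_width: -0.001
grasp_force: 0.0
```

```bash
python3 - <<'E'
from h import *
from station import bot
import cv2
d=pickle.load(open("c0.pkl","rb"));s,e=d["side"],d["scene"]
from scipy.optimize import least_squares
for n,a,b in(("box R",(282,308),(257,161)),("box L",(373,301),(188,163)),("block R top",(244,199.5),None)):
    if b is None: continue
    r=least_squares(lambda p:np.r_[(proj(s,p)-a).ravel(),(proj(e,p)-b).ravel()],[.6,.4,.06]);print(n,r.x,np.abs(r.fun).max())
o=bot.get_obs();print(o["t"],o["eef_pos"],R.from_quat(np.r_[o["tool_rot"][1:],o["tool_rot"][0]]).as_matrix().round(3),o["gripper_width"],o["contact_force"])
c=bot.read_camera("wrist");pickle.dump(c,open("w1.pkl","wb"));cv2.imwrite("pics/w1.png",c["img"][:,:,::-1])
E
```

```text
box R [0.63797271 0.40213104 0.07059062] 3.328405605935302
box L [0.46589194 0.42239374 0.07759454] 8.014148413252542
1.15 [0.56727624 0.36765225 0.25321505] [[-0.342  0.94   0.001]
 [ 0.94   0.342 -0.001]
 [-0.002  0.    -1.   ]] -0.0006699654087533714 [0.10195574 0.29629892 0.35371124]
```

View pics/w1.png

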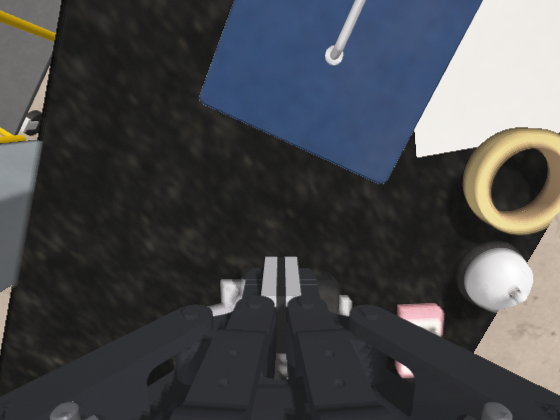

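The wrist view shows the blue box's edge at (200,103)–(385,183), with clear counter between it and the cradle's mouth (row ~280). Moving behind the tail and descending partway.

Request:
jog_arm([
  [0.022,-0.024,0,0,0,0,0],
  [0.021,-0.023,0,0,0,0,0],
  [0,0,-0.04,0,0,0,0],
  [0,0,-0.04,0,0,0,0],
  [0,0,-0.04,0,0,0,0],
  [0,0,-0.04,0,0,0,0],
  [0,0,0,0,0,0,0],
  [0,0,0,0,0,0,0],
])

```text
t: 2.0
eef_pos: [0.6075, 0.3241, 0.0934]
tool_rot: [-0.0, 0.572, 0.82, -0.001]
contact_force: [0.5, 0.5, 1.0]
gripper_width: 0.003
grasp_force: 0.0
```

```bash
python3 - <<'E'
from h import *
from station import bot
import cv2
o=bot.get_obs();print(o["t"],o["eef_pos"],o["contact_force"])
c=bot.read_camera("side")
tip=o["eef_pos"]-[0,0,.022];print("tip px",proj(c,tip),(proj(c,tip)-[215,215])*5)
cv2.imwrite("pics/s1.png",cv2.resize(c["img"][215:325,215:345,::-1],None,fx=5,fy=5,interpolation=cv2.INTER_CUBIC))
E
```

```text
2.0 [0.60748965 0.3240591  0.0933868 ] [0.46686586 0.4820286  0.98838765]
tip px [[292.81424831 276.23983369]] [[389.07124156 306.19916843]]
```

View pics/s1.png

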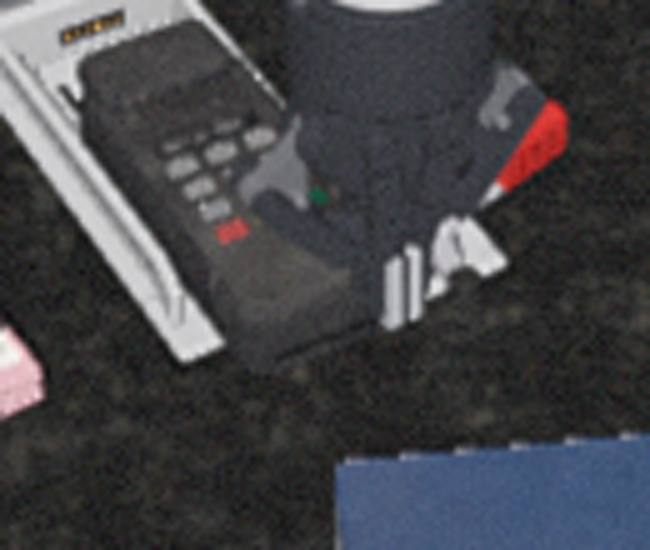

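The side view shows the tips at (400,320), behind the tail edge (280,358)–(380,325), with the terminal still in place. Lowering and advancing along (0.345,-0.939).

Request:
jog_arm([
  [0,0,-0.03,0,0,0,0],
  [0,0,-0.02,0,0,0,0],
  [0,0,-0.009,0,0,0,0],
  [0,0,0,0,0,0,0],
  [0.0017,-0.0047,0,0,0,0,0],
  [0.0017,-0.0047,0,0,0,0,0],
  [0,0,0,0,0,0,0],
])

```text
t: 2.75
eef_pos: [0.6125, 0.3132, 0.0357]
tool_rot: [0.001, 0.573, 0.819, 0.001]
contact_force: [0.4, -1.1, -0.3]
gripper_width: -0.0
grasp_force: 0.0
```

Request:
jog_arm([
  [0.0014,-0.0038,0,0,0,0,0],
  [0.0014,-0.0038,0,0,0,0,0],
  [0.0014,-0.0038,0,0,0,0,0],
  [0.0014,-0.0038,0,0,0,0,0],
  [0,0,0,0,0,0,0],
])

```text
t: 3.25
eef_pos: [0.6171, 0.2983, 0.0343]
tool_rot: [0.0, 0.573, 0.82, -0.0]
contact_force: [0.4, -0.9, -0.8]
gripper_width: -0.001
grasp_force: 0.0
```

Request:
jog_arm([
  [0.0014,-0.0038,0,0,0,0,0],
  [0.0014,-0.0038,0,0,0,0,0],
  [0.0014,-0.0038,0,0,0,0,0],
  [0.0014,-0.0038,0,0,0,0,0],
])

```text
t: 3.65
eef_pos: [0.6222, 0.2844, 0.0343]
tool_rot: [-0.0, 0.572, 0.82, 0.0]
contact_force: [-0.8, 1.4, -0.1]
gripper_width: -0.002
grasp_force: 0.7
```

Request:
jog_arm([
  [0.0014,-0.0038,0,0,0,0,0],
  [0.0014,-0.0038,0,0,0,0,0],
  [0.0014,-0.0038,0,0,0,0,0],
  [0.0014,-0.0038,0,0,0,0,0],
])

```text
t: 4.05
eef_pos: [0.628, 0.2686, 0.0342]
tool_rot: [0.0, 0.572, 0.82, -0.0]
contact_force: [-0.4, 1.3, -0.5]
gripper_width: -0.0
grasp_force: 0.6
```

In contact, about 1.5 N and sliding. Roughly 20 mm to go.

Request:
jog_arm([
  [0.0014,-0.0038,0,0,0,0,0],
  [0.0014,-0.0038,0,0,0,0,0],
  [0.0011,-0.003,0,0,0,0,0],
])

```text
t: 4.35
eef_pos: [0.632, 0.2579, 0.0343]
tool_rot: [0.0, 0.572, 0.82, -0.0]
contact_force: [-0.4, 0.5, -1.4]
gripper_width: 0.004
grasp_force: 0.6
```

Request:
jog_arm([
  [0.0007,-0.0019,0,0,0,0,0],
  [0.0007,-0.0019,0,0,0,0,0],
  [0,0,0,0,0,0,0],
])

```text
t: 4.65
eef_pos: [0.6334, 0.2541, 0.0343]
tool_rot: [0.0, 0.573, 0.82, -0.0]
contact_force: [0.0, -0.3, -0.5]
gripper_width: -0.0
grasp_force: 0.0
```

Request:
jog_arm([
  [0.0007,-0.0019,0,0,0,0,0],
  [0.0007,-0.0019,0,0,0,0,0],
  [0,0,0,0,0,0,0],
])

```text
t: 4.95
eef_pos: [0.6347, 0.2505, 0.0344]
tool_rot: [0.0, 0.572, 0.82, 0.0]
contact_force: [0.4, 0.0, -0.4]
gripper_width: -0.001
grasp_force: 0.3
```

Request:
jog_arm([
  [0.0007,-0.0019,0,0,0,0,0],
  [0.0007,-0.0019,0,0,0,0,0],
])

```text
t: 5.15
eef_pos: [0.636, 0.2473, 0.0344]
tool_rot: [-0.0, 0.572, 0.82, 0.0]
contact_force: [-0.2, 1.6, 0.7]
gripper_width: 0.004
grasp_force: 0.9
```

Request:
jog_arm([
  [0.0007,-0.0019,0,0,0,0,0],
  [0,0,0,0,0,0,0],
])

```text
t: 5.35
eef_pos: [0.6369, 0.2447, 0.0344]
tool_rot: [0.0, 0.573, 0.82, 0.0]
contact_force: [0.4, 1.5, 0.9]
gripper_width: -0.002
grasp_force: 0.6
```

Request:
jog_arm([
  [0.0007,-0.0019,0,0,0,0,0],
  [0,0,0,0,0,0,0],
])

```text
t: 5.55
eef_pos: [0.637, 0.2447, 0.0344]
tool_rot: [-0.001, 0.572, 0.82, 0.001]
contact_force: [-1.9, 4.0, 0.9]
gripper_width: 0.004
grasp_force: 2.3
```

Motion stopped and the force is rising. One more small step to confirm it's home.

Request:
jog_arm([
  [0.0007,-0.0019,0,0,0,0,0],
  [0.0003,-0.0009,0,0,0,0,0],
  [0,0,0,0,0,0,0],
])

```text
t: 5.85
eef_pos: [0.6371, 0.2446, 0.0344]
tool_rot: [-0.002, 0.571, 0.821, 0.001]
contact_force: [-3.2, 8.8, 1.5]
gripper_width: -0.005
grasp_force: 4.9
```

```bash
python3 - <<'E'
from h import *
from station import bot
import cv2
c=bot.read_camera("side")
cv2.imwrite("pics/s2.png",cv2.resize(c["img"][185:305,185:345,::-1],None,fx=5,fy=5,interpolation=cv2.INTER_CUBIC))
E
```

```text
(no output)
```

View pics/s2.png

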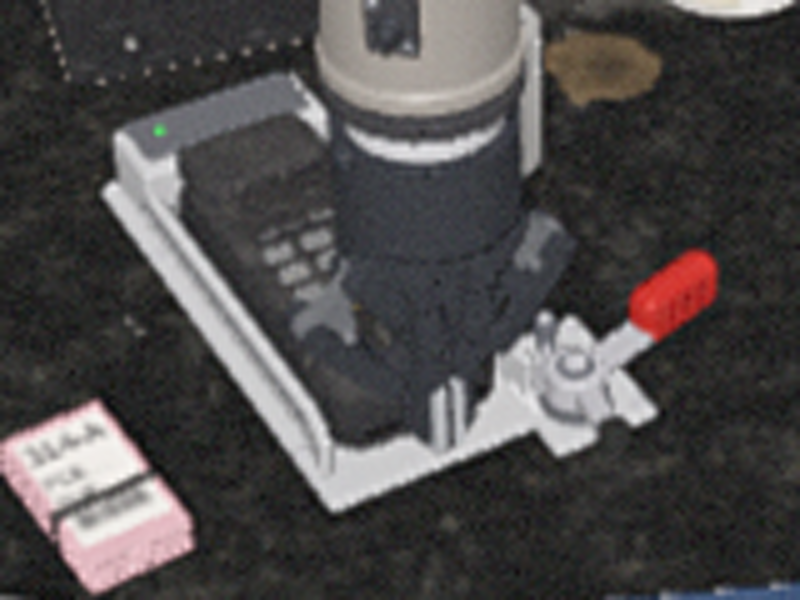

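The terminal's head is now against the block and the force is 9 N; the lever is still open with its grip at (674,294). Retreating, rising, and moving to the +x side of the grip.

Request:
jog_arm([
  [-0.002,0.0056,0,0,0,0,0],
  [-0.006,0.016,0,0,0,0,0],
  [-0.006,0.016,0.0,0,0,0,0],
  [0,0,0.04,0,0,0,0],
  [0,0,0.04,0,0,0,0],
  [-0.013,-0.0195,0.02,0,0,0,0],
  [-0.027,-0.039,0,0,0,0,0],
  [-0.027,-0.039,0,0,0,0,0],
  [-0.013,-0.0195,0,0,0,0,0],
  [0,0,0,0,0,0,0],
])

```text
t: 6.9
eef_pos: [0.5422, 0.1579, 0.1344]
tool_rot: [-0.0, 0.574, 0.819, -0.001]
contact_force: [0.7, -0.4, -0.0]
gripper_width: -0.001
grasp_force: 0.0
```

```bash
python3 - <<'E'
from h import *
from station import bot
import cv2
t=np.load("th.npy")
o=bot.get_obs();p=o["eef_pos"];print(o["t"],p,o["contact_force"])
# push path: finger centre beside grip, at 17 mm + 0..: lever angle a, r=65mm
pts=[]
for k,off in((0,.040),(0,.024),(15,.020),(30,.020),(45,.020),(60,.020),(75,.020),(87,.02)):
    a=np.deg2rad(-75-k);e=np.array([np.cos(a),np.sin(a)]);n=np.array([-e[1],e[0]])
    l=np.array([-.108,-.064])+.064*e+off*n;pts.append(world(t,[[*l,0]])[0,:2])
pts=np.array(pts);print(pts.round(4));print(np.diff(np.vstack([p[:2],pts]),axis=0).round(4))
c=bot.read_camera("side")
cv2.imwrite("pics/s3.png",cv2.resize(c["img"][165:305,185:345,::-1],None,fx=4,fy=4,interpolation=cv2.INTER_CUBIC))
E
```

```text
6.9 [0.54218692 0.15793332 0.13436991] [ 0.70425214 -0.35208992 -0.01734572]
[[0.5458 0.161 ]
 [0.5366 0.1741]
 [0.5219 0.1898]
 [0.5132 0.2049]
 [0.5086 0.2218]
 [0.5086 0.2393]
 [0.5132 0.2563]
 [0.5199 0.2686]]
[[ 0.0036  0.0031]
 [-0.0092  0.0131]
 [-0.0147  0.0156]
 [-0.0088  0.0152]
 [-0.0045  0.0169]
 [-0.      0.0175]
 [ 0.0045  0.0169]
 [ 0.0067  0.0123]]
```

View pics/s3.png

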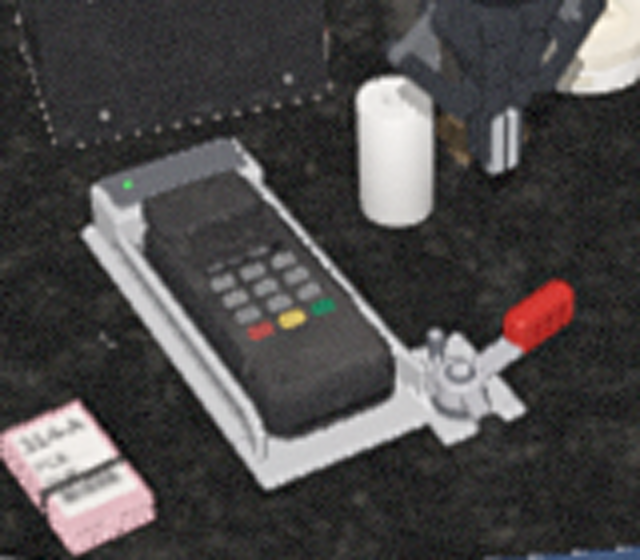

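The terminal is seated flush at the block and the lever is open. The grip is at (540,315) and the fingers are over its far side, clear of the roll. Lowering and swinging the lever.

Request:
jog_arm([
  [0,0,-0.03,0,0,0,0],
  [0,0,-0.03,0,0,0,0],
  [0,0,-0.02,0,0,0,0],
  [0,0,-0.01,0,0,0,0],
  [-0.003,0.008,0,0,0,0,0],
  [-0.003,0.008,0,0,0,0,0],
  [-0.005,0.005,0,0,0,0,0],
  [-0.005,0.005,0,0,0,0,0],
  [-0.004,0.006,0,0,0,0,0],
])

```text
t: 7.85
eef_pos: [0.5248, 0.1936, 0.0452]
tool_rot: [0.001, 0.572, 0.82, 0.001]
contact_force: [2.4, -1.6, 0.3]
gripper_width: 0.002
grasp_force: 0.9
```

Request:
jog_arm([
  [-0.0045,0.0075,0,0,0,0,0],
  [-0.0045,0.0075,0,0,0,0,0],
  [-0.002,0.0085,0,0,0,0,0],
  [-0.002,0.0085,0,0,0,0,0],
  [0,0.0088,0,0,0,0,0],
  [0,0.0088,0,0,0,0,0],
])

```text
t: 8.45
eef_pos: [0.5112, 0.2437, 0.0442]
tool_rot: [-0.0, 0.572, 0.82, 0.0]
contact_force: [-0.5, 1.3, -0.3]
gripper_width: -0.004
grasp_force: 0.0
```

Contact is lost past centre, so it probably snapped. Backing off, rising and checking.

Request:
jog_arm([
  [-0.016,-0.012,0,0,0,0,0],
  [-0.01,-0.01,0.01,0,0,0,0],
  [0,0,0.04,0,0,0,0],
  [0,0,0.05,0,0,0,0],
  [0,-0.04,0.03,0,0,0,0],
  [0,-0.04,0.0,0,0,0,0],
  [0,-0.02,0.0,0,0,0,0],
  [0,0,0,0,0,0,0],
  [0,0,0,0,0,0,0],
])

```text
t: 9.35
eef_pos: [0.4856, 0.1211, 0.1744]
tool_rot: [-0.0, 0.573, 0.82, 0.0]
contact_force: [-0.2, 0.2, -1.1]
gripper_width: -0.003
grasp_force: 0.0
```

```bash
python3 - <<'E'
from h import *
from station import bot
import cv2
o=bot.get_obs();print(o["t"],o["eef_pos"],o["contact_force"])
c=bot.read_camera("side");t=np.load("th.npy")
im=np.ascontiguousarray(cv2.resize(c["img"][185:305,185:345,::-1],None,fx=5,fy=5,interpolation=cv2.INTER_CUBIC))
a=np.deg2rad(-165);q=((proj(c,world(t,[[-.108,-.064,.034],[-.108+.085*np.cos(a),-.064+.085*np.sin(a),.034]]))-185)*5+2).astype(int)
cv2.line(im,q[0].tolist(),q[1].tolist(),(255,0,0),1)
cv2.imwrite("pics/s4.png",im)
E
```

```text
9.35 [0.48555666 0.12114713 0.17442029] [-0.18322773  0.2337582  -1.09962821]
```

View pics/s4.png

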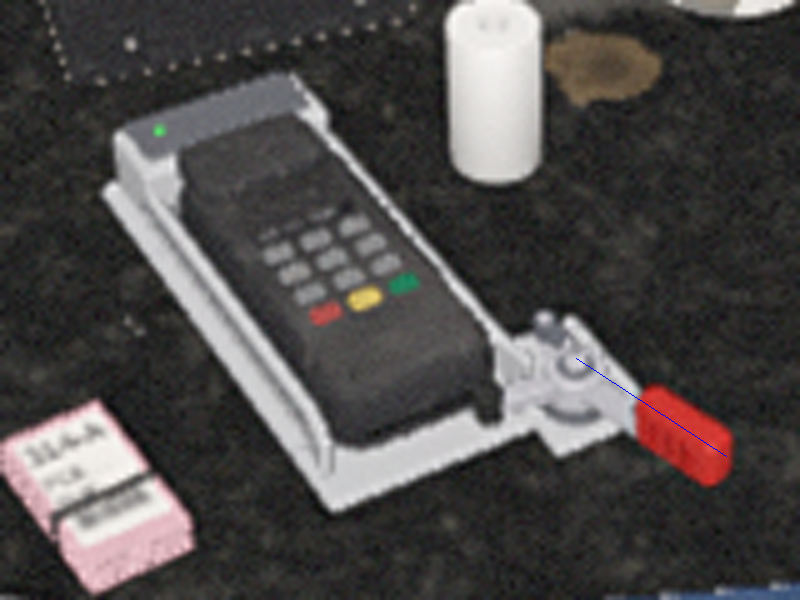

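The lever lies along the predicted locked line, with its grip at (685,437) and its nose behind the tail at (487,405). The terminal is home, and the till roll and tags haven't moved.

```bash
python3 -c "
from station import bot
print(bot.hand_in())"
```

```text
the job is handed in; nothing more can be done
None
```

The terminal is pushed fully home against the contact block, the red lever has snapped over behind it, and the job is handed in at about 9.4 s; no pass/fail result came back.

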